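# Find the loose display peg and take it out for repair

## Robot

A 6-joint arm with a two-finger parallel gripper is mounted at the origin on the work surface; the furniture and walls round the work are solid. World frame = base frame: x ahead of the robot, y to its left, z up, the work surface at z = 0. Lengths are in m, angles in rad, forces in N, time in s.
With the tool pointing down it reaches from about 0.425 to 0.95 m from the base axis. Payload 3.5 kg.
Tool frame: the origin (TCP) lies on the centre line of the jaws, within the pads' length; the fingertips stand 8 mm ahead of it and the grasp point (between the pads) lies 11 mm behind it; z points along the fingers, y is the line along which they close (so a half turn about z gives the same grasp; the last joint's range is limited). The gripper opens to 85 mm and grips with 20 to 120 N. Pads are 22 mm wide; open, the fingers measure 114 mm over their backs; the gripper's body (76 mm by 85 mm) begins 54 mm behind the grasp point. The pads swing forward as they close: fully open they stand 13 mm farther back than shut.
Start: joints at [-1.456, 0.286, 1.577, -0, 1.279, -0.15], TCP at [0.177, -0.651, 0.239] pointing down, gripper open.
Joint ranges: [-2.77, 2.77], [-0.9, 2.22], [0.21, 2.48], [-1.53, 4.67], [0.24, 2.81], [-2.84, 2.84]. Speed limits (rad/s): [2.79, 2.79, 3.14, 3.14, 3.14, 3.14].

## Interface

Orientations are given as a unit quaternion [x, y, z, w].
In Python, from plant import ctrl gives the robot as it stands. The module is installed in compiled form; this text tells all that it offers.
- The arm moves only by the tool send_rows, never from a script. Its argument "steps" is a list of rows, each a list of 5 numbers: the shift along the tool's x, y, z in m, then the turn about the tool's z in degrees, then the opening, from -1 (shut) to 1 (fully open). A call has 1 to 12 rows; each row is the pose to reach, as a shift and turn from the pose commanded when the call began, along the tool's axes at that moment; what a row does not reach only later rows make up. A row lasts 1/10 s, in which the tool goes at most 50 mm and 8.59 degrees, less where a joint would pass 70% of its speed; a pose out of reach is approached as far as the arm can. A call with a gripper value outside its range is refused whole. The fingers move at their own pace and stop on an object; "squeeze" is the grip in N (left out, the last holds). Time passes only in rows, so rows that repeat a pose let the fingers close. It gives the time, the measured TCP pose, the force, the opening and the grip force at its end, in the units of the state.
- ctrl.get_state(): the state, without advancing time (a new reading comes with each control period).
- ctrl.read_camera(name): name is "scene" or "top" or "wrist"; returns the picture (480x640x3 uint8, red, green, blue); there is no depth.
- ctrl.calibration(name): a dict with "intrinsics" (3x3 intrinsics, pixels), "k1" (the pictures are not rectified: a ray, as slopes to the right and down, at radius r is drawn at 1 + k1 r^2 times it, then the intrinsics apply), "extrinsics" (4x4, takes a point from world to camera coordinates); the wrist camera has in their place "tool_from_camera" (4x4, takes a point from camera to tool coordinates, whose origin is the TCP and whose axes are the flange's). Camera axes: x right, y up, looking along -z (the intrinsics and any distortion apply to the point x, -y, -z); pixel columns grow to the right and rows downward; lengths in m; the calibration is good to about 2 mm. A picture is of the moment at which its call begins: read the wrist's pose just before it. calibration takes no time and is no camera call.
- ctrl.sign_off(): hands the job in; it is judged then, once.
The state is a dict: "time": time; "qpos": joint angles; "dq": joint speeds; "joint_efforts": joint torques, N m; "eef_pos": TCP position; "tcp_rot": TCP orientation; "contact_force": force on the tool from outside, world axes, zero at the start; "wrist_torque": the same for the moment, N m; "opening": opening from 0.0 (shut) to 1.0 (fully open); "finger_force": force on a finger pad.
Only numpy, scipy, OpenCV 4.12 (cv2) and the standard library are available. Lean on these libraries where they do the work, as an engineer would, in place of code of your own. Each camera call takes 0.05 s, during which the arm holds its last target. There are 200 camera calls.

## Task

One of the three leaning display pegs in the wooden stand has come loose. Reach in under the header board and rock the pegs sideways, left first and then right, to feel which one has play; draw that peg out of its block and stand it head up in the plywood repair bin. Leave the two firm pegs in the stand and do not knock over or shove the crockery.

Things in the scene. Friction and masses are not known exactly. Their poses are not given: they have to be found in the camera images.
- stand: wooden stand, screwed down. Base board 170 x 400 x 14 mm (x -60..110); three socket blocks 64 x 78 mm at y +110 (left), 0 (middle), -110 (right), each with a sloping face that looks up and toward the robot, 30 deg from vertical, its middle at x 0, z 92 mm. Origin on the work surface below the middle block's face; x away from the robot, y to its left, z up
- header (a point): front lower edge of the stand's header board (58 x 400 x 16 mm), middle of its length. The board runs from here 58 mm along the stand's x, over the pegs, and blocks a gripper coming straight down: come in tilted, along the peg. Underside 288 mm high; carried by 24 mm arms at y +-185 from rear posts at x 92, 310 mm high
- peg_left: left display peg (seen from the robot), pale wood, about 120 g. Along its axis z, from the block up: collar 52 dia at 0..8 mm, round shaft 22 dia at 8..122, head 28 dia at 122..130; below, hidden in the block, a tenon 24 wide, 60 long. Origin on the axis at the collar's underside. In the stand it leans 30 deg from vertical, head toward the robot
- peg_middle: middle display peg (seen from the robot), pale wood, about 120 g. Along its axis z, from the block up: collar 52 dia at 0..8 mm, round shaft 22 dia at 8..122, head 28 dia at 122..130; below, hidden in the block, a tenon 24 wide, 60 long. Origin on the axis at the collar's underside. In the stand it leans 30 deg from vertical, head toward the robot
- peg_right: right display peg (seen from the robot), pale wood, about 120 g. Along its axis z, from the block up: collar 52 dia at 0..8 mm, round shaft 22 dia at 8..122, head 28 dia at 122..130; below, hidden in the block, a tenon 24 wide, 60 long. Origin on the axis at the collar's underside. In the stand it leans 30 deg from vertical, head toward the robot
- peg_left_top (a point): end of the left peg's head, on its axis, 130 mm above the collar's underside. A firm peg gives less than 2 mm to a sideways push of 10 N along the stand's y and cannot be drawn out; the loose one (any of the three) moves about 8 mm to either side with about 5 N or less, then meets its socket's wall; it draws out along its axis. At rest all look alike
- peg_middle_top (a point): end of the middle peg's head, on its axis, 130 mm above the collar's underside. A firm peg gives less than 2 mm to a sideways push of 10 N along the stand's y and cannot be drawn out; the loose one (any of the three) moves about 8 mm to either side with about 5 N or less, then meets its socket's wall; it draws out along its axis. At rest all look alike
- peg_right_top (a point): end of the right peg's head, on its axis, 130 mm above the collar's underside. A firm peg gives less than 2 mm to a sideways push of 10 N along the stand's y and cannot be drawn out; the loose one (any of the three) moves about 8 mm to either side with about 5 N or less, then meets its socket's wall; it draws out along its axis. At rest all look alike
- peg_left_foot (a point): end of the left peg's tenon, on its axis, 60 mm below the collar's underside (peg 190 mm long in all)
- peg_middle_foot (a point): end of the middle peg's tenon, on its axis, 60 mm below the collar's underside (peg 190 mm long in all)
- peg_right_foot (a point): end of the right peg's tenon, on its axis, 60 mm below the collar's underside (peg 190 mm long in all)
- bin: square open-topped plywood repair bin, fixed, 120 x 120 x 100 mm high outside, walls and floor 5 to 6 mm; origin: centre of its underside, z up. A peg put in stands up or leans on a wall, its head above the rim
- mug_5: terracotta mug with ring handle, 103x151x89 mm, near the stand's left front; origin under its middle
- cup_1: small terracotta cup without handle, 79 mm across, 76 high, between stand and bin; origin under its middle
- mug_3: terracotta mug with ring handle, 105x154x87 mm, beyond the bin; origin under its middle
Things that resemble listed ones, but are neither listed nor needed, are in the scene too. What is shaped like the peg_middle but orange is not meant.

How it is judged:
By the outcome, as a careful person would: the job done as asked, in the order asked, and still so for the second after the job is handed in, with the robot touching nothing.
It also fails if it takes over 72 s, if anything falls off the work surface, if the arm or the gripper's body presses on something with over 40 N, if the wrist force passes 120 N, or if a joint passes its speed limit or range.

## Working session

There is one attempt and no reset: what is moved stays moved. The work goes in short steps, Python scripts to look and compute and a tool call to move; the robot and the scene stay as the last step left them, time stands still between calls to the robot, and variables do not carry over. Pictures are saved under pics/ and viewed, at most 10 in all, crops included, and the job is handed in when it is done.

Besides the shell and the picture viewer there is one more tool, called in YAML: its name, and indented under it one key for each argument. send_rows: Moves the arm, as the interface text tells. Its arguments: {"type":"object","properties":{"steps":{"type":"array","items":{"type":"array","items":{"type":"number"}}},"squeeze":{"type":"number"}},"required":["steps"]}

```bash
mkdir -p pics
python3 - <<'E'
from plant import ctrl
import cv2,numpy as np
s=ctrl.get_state();print(s)
for n in("scene","top","wrist"):
    cv2.imwrite(f"pics/{n}0.png",ctrl.read_camera(n)[:,:,::-1])
    print(n,ctrl.calibration(n))
E
```

```text
{'time': 0.0, 'qpos': array([-1.45601732e+00,  2.87193442e-01,  1.57817315e+00,  4.90990147e-06,
        1.27859229e+00, -1.50012369e-01]), 'dq': array([ 8.09469877e-04,  1.25101887e-03,  7.74214391e-04,  5.82434215e-04,
       -5.34386308e-04,  5.56484923e-05]), 'joint_efforts': array([-7.28847244e-04, -4.05982804e+01, -2.92629004e+01, -2.55327095e-04,
        5.81404209e-03,  1.26136106e-05]), 'eef_pos': array([ 0.17660093, -0.6508307 ,  0.23793072]), 'tcp_rot': array([ 9.91247886e-01,  1.32008443e-01,  2.31911464e-05, -1.18288871e-03]), 'contact_force': array([-0.22168223,  0.08044006, -0.13257426]), 'wrist_torque': array([ 0.01292843, -0.06221466, -0.02040442]), 'finger_force': 0.0, 'opening': 0.9972377791620054}
scene {'intrinsics': array([[450.09790084,   0.        , 310.29820821],
       [  0.        , 450.09790084, 243.45751581],
       [  0.        ,   0.        ,   1.        ]]), 'k1': -0.056209615446181034, 'extrinsics': array([[ 0.91720598, -0.39815226,  0.01442081, -0.47468136],
       [ 0.16341032,  0.40895902,  0.89780264, -0.20320297],
       [-0.36335968, -0.82111345
[... 513 characters left out ...]
7e-02,  9.88675827e-01,
        -1.41544921e+00],
       [ 0.00000000e+00,  0.00000000e+00,  0.00000000e+00,
         1.00000000e+00]])}
wrist {'intrinsics': array([[431.90083987,   0.        , 313.65568458],
       [  0.        , 431.90083987, 236.03079934],
       [  0.        ,   0.        ,   1.        ]]), 'k1': 0.0359907023246795, 'tool_from_camera': array([[ 6.70218918e-04,  9.65185995e-01,  2.61563656e-01,
         6.71267296e-02],
       [ 9.99998561e-01, -1.05444454e-03,  1.32861404e-03,
        -2.14821475e-05],
       [ 1.55816403e-03,  2.61562390e-01, -9.65185313e-01,
        -1.35223504e-01],
       [ 0.00000000e+00,  0.00000000e+00,  0.00000000e+00,
         1.00000000e+00]])}
```

View pics/scene0.png

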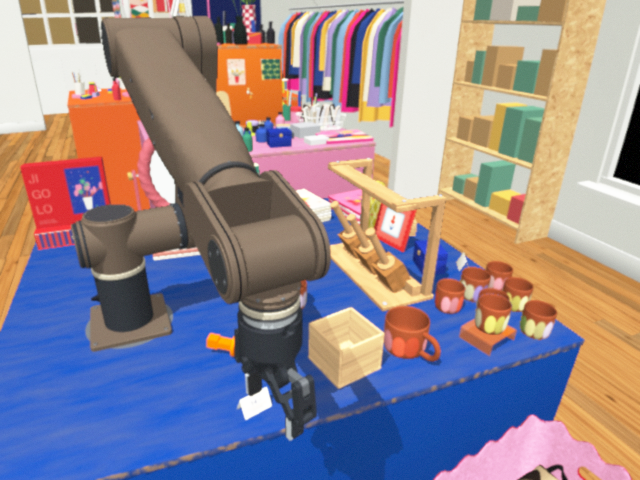

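View pics/top0.png

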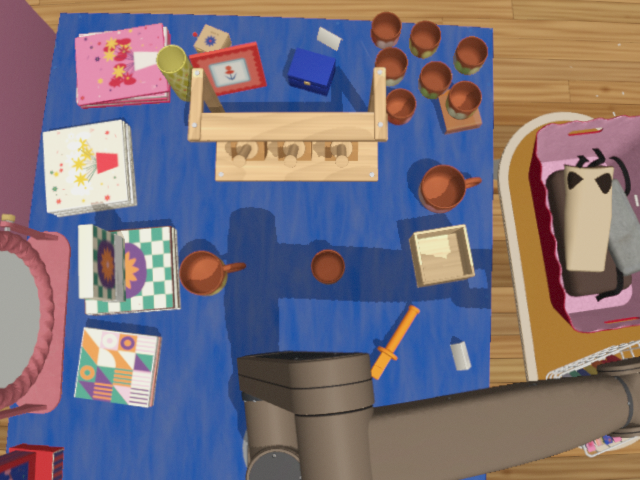

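```bash
cat > h.py <<'E'
import numpy as np,cv2
from plant import ctrl
from scipy.spatial.transform import Rotation as R
def cam(name,s=None):
    c=ctrl.calibration(name)
    if name=="wrist":
        T=np.eye(4);T[:3,:3]=R.from_quat(s["tcp_rot"]).as_matrix();T[:3,3]=s["eef_pos"]
        return c,T@c["tool_from_camera"]
    return c,np.linalg.inv(c["extrinsics"])
def ray(name,px,s=None):
    c,T=cam(name,s);k=np.array([c["k1"],0,0,0,0.])
    p=cv2.undistortPoints(np.array([[px]],float),c["intrinsics"],k)[0,0]
    d=T[:3,:3]@np.array([p[0],-p[1],-1]);return T[:3,3],d
def onz(name,px,z,s=None):
    o,d=ray(name,px,s);return o+d*(z-o[2])/d[2]
def proj(name,P,s=None):
    c,T=cam(name,s);q=np.linalg.inv(T)@np.append(P,1)
    r,_=cv2.projectPoints(np.array([[q[0],-q[1],-q[2]]]),np.zeros(3),np.zeros(3),c["intrinsics"],np.array([c["k1"],0,0,0,0.]))
    return r[0,0]
def tri(a,b):
    (o1,d1),(o2,d2)=a,b
    t=np.linalg.lstsq(np.c_[d1,-d2],o2-o1,rcond=None)[0]
    return (o1+t[0]*d1+o2+t[1]*d2)/2
E
python3 - <<'E'
from h import *
for p,z in [((215,181),.014),((378,181),.014),((188,140),.304),((387,140),.304),((188,113),.304),((387,113),.304),((329,267),.076),((443,230),.1),((410,235),.1),((470,227),.1),((418,288),.1),((475,278),.1)]:
    print(p,z,onz("top",p,z).round(4))
im=cv2.imread("pics/top0.png")
cv2.imwrite("pics/c1.png",cv2.resize(im[90:300,180:480],None,fx=2.6,fy=2.6,interpolation=cv2.INTER_CUBIC))
E
```

```text
(215, 181) 0.014 [0.6351 0.1878 0.014 ]
(378, 181) 0.014 [ 0.6343 -0.2118  0.014 ]
(188, 140) 0.304 [0.6494 0.1864 0.304 ]
(387, 140) 0.304 [ 0.6476 -0.2102  0.304 ]
(188, 113) 0.304 [0.7062 0.1891 0.304 ]
(387, 113) 0.304 [ 0.7038 -0.2111  0.304 ]
(329, 267) 0.076 [ 0.4178 -0.0933  0.076 ]
(443, 230) 0.1 [ 0.4997 -0.3523  0.1   ]
(410, 235) 0.1 [ 0.4882 -0.2769  0.1   ]
(470, 227) 0.1 [ 0.5066 -0.4144  0.1   ]
(418, 288) 0.1 [ 0.3682 -0.2929  0.1   ]
(475, 278) 0.1 [ 0.3903 -0.4222  0.1   ]
```

View pics/c1.png

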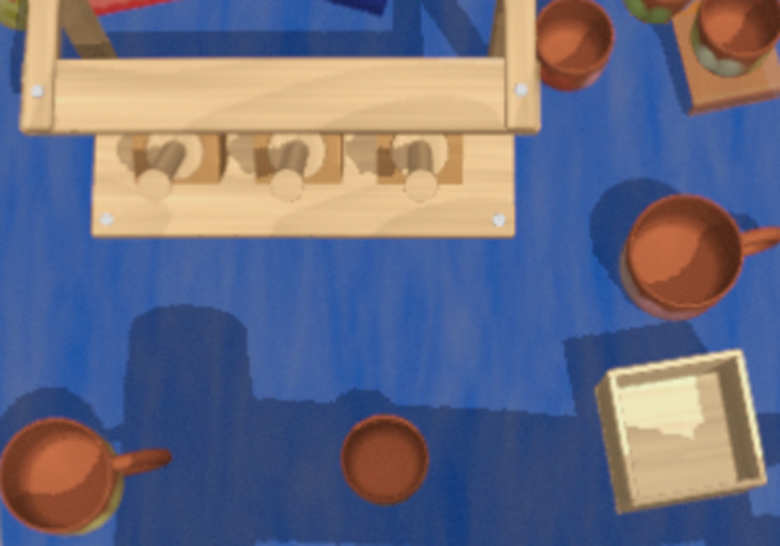

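send_rows:
  steps:
    - [0.3,-0.26,-0.2,-50,1]
    - [0.3,-0.26,-0.2,-50,1]
    - [0.3,-0.26,-0.2,-50,1]
    - [0.3,-0.26,-0.2,-50,1]
    - [0.3,-0.26,-0.2,-50,1]
    - [0.3,-0.26,-0.2,-50,1]
    - [0.58,-0.52,-0.28,-100,1]
    - [0.58,-0.52,-0.28,-100,1]
    - [0.58,-0.52,-0.28,-100,1]
    - [0.58,-0.52,-0.28,-100,1]
    - [0.58,-0.52,-0.28,-100,1]
    - [0.58,-0.52,-0.28,-100,1]

```text
time: 1.35
eef_pos: [0.4815, -0.1836, 0.4566]
tcp_rot: [0.534, 0.846, -0.0, 0.0]
contact_force: [0.7, -0.2, -0.2]
opening: 1.0
finger_force: 0.0
```

send_rows:
  steps:
    - [0.11,0.2,-0.05,-65,1]
    - [0.11,0.2,-0.05,-65,1]
    - [0.11,0.2,-0.05,-65,1]
    - [0.11,0.2,-0.05,-65,1]
    - [0.11,0.2,-0.05,-65,1]
    - [0.11,0.2,-0.05,-65,1]
    - [0.11,0.2,-0.05,-65,1]
    - [0.11,0.2,-0.05,-65,1]
    - [0.11,0.2,-0.05,-65,1]

```text
time: 2.25
eef_pos: [0.6152, -0.0007, 0.5056]
tcp_rot: [-0.002, 1.0, 0.0, -0.001]
contact_force: [-0.3, 0.1, -0.1]
opening: 1.0
finger_force: 0.0
```

Run:
```python
from h import *
s=ctrl.get_state();print(s['eef_pos'],s['tcp_rot'],s['qpos'],s['time'])
```

```text
[ 0.61524615 -0.00072927  0.50560205] [-1.59508496e-03  9.99998593e-01  7.54089974e-05 -5.13154612e-04] [-1.65919895e-01  8.59379666e-02  1.33476678e+00 -2.26707759e-05
  1.72192499e+00 -1.73990980e+00] 2.25
```

send_rows:
  steps:
    - [-0.05,0.1,0,0,1]
    - [-0.1,0.1,0,0,1]
    - [-0.5,0.1,0,0,1]
    - [-0.5,0.1,0,0,1]
    - [-0.5,0.1,0,0,1]
    - [-0.5,0.1,0,0,1]
    - [-0.5,0.1,0,0,1]
    - [-0.5,0.1,0,0,1]
    - [-0.5,0.1,0,0,1]
    - [-0.5,0.1,0,0,1]

```text
time: 3.25
eef_pos: [0.9102, 0.0839, 0.4508]
tcp_rot: [-0.001, 1.0, 0.001, 0.014]
contact_force: [0.9, 0.5, 2.1]
opening: 1.002
finger_force: 0.0
```

Run:
```python
from h import *
s=ctrl.get_state();print(s['eef_pos'],s['tcp_rot'],s['qpos'],s['time'])
```

```text
[0.91016358 0.08393128 0.45082718] [-8.17748296e-04  9.99896848e-01  1.27270282e-03  1.42829934e-02] [-0.01949074  0.96749439  0.20998601  0.00334477  1.93560091 -1.59068488] 3.25
```

send_rows:
  steps:
    - [-0.5,0.02,-0.3,0,1]
    - [-0.5,0.02,-0.3,0,1]
    - [-0.5,0.02,-0.3,0,1]
    - [-0.5,0.02,-0.3,0,1]
    - [-0.5,0.02,-0.3,0,1]
    - [-0.5,0.02,-0.3,0,1]

```text
time: 3.85
eef_pos: [0.9063, 0.0748, 0.4744]
tcp_rot: [-0.001, 1.0, 0.002, 0.029]
contact_force: [-0.5, -0.4, -0.8]
opening: 0.996
finger_force: 0.0
```

Run:
```python
from h import *
s=ctrl.get_state();print(s['eef_pos'],s['tcp_rot'],s['qpos'],s['time'])
```

```text
[0.90633127 0.07480867 0.47441225] [-0.00143935  0.99956141  0.00243008  0.02947909] [-0.03062712  0.94152161  0.20997999  0.00720842  1.93130095 -1.60156233] 3.85
```

send_rows:
  steps:
    - [0.05,0,0,0,1]
    - [0.05,0,0,0,1]
    - [0.05,0,0,0,1]

```text
time: 4.15
eef_pos: [0.8535, 0.0754, 0.4664]
tcp_rot: [-0.002, 1.0, 0.003, 0.024]
contact_force: [1.3, 1.4, -0.7]
opening: 0.998
finger_force: 0.0
```

Run:
```python
from h import *
s=ctrl.get_state();print(s['eef_pos'],s['tcp_rot'],s['qpos'],s['time'])
```

```text
[0.85348911 0.07543756 0.46642954] [-0.00180605  0.9997116   0.00272557  0.02379112] [-0.0318764   0.68385877  0.63320906  0.00720127  1.77714263 -1.6046434 ] 4.15
```

send_rows:
  steps:
    - [-0.8,0,-0.6,0,1]
    - [-0.8,0,-0.6,0,1]
    - [-0.8,0,-0.6,0,1]
    - [-0.8,0,-0.6,0,1]
    - [-0.8,0,-0.6,0,1]
    - [-0.8,0,-0.6,0,1]

```text
time: 4.75
eef_pos: [0.88, 0.0614, 0.5353]
tcp_rot: [-0.002, 0.999, 0.003, 0.045]
contact_force: [-0.4, 0.6, -0.0]
opening: 1.0
finger_force: 0.0
```

send_rows:
  steps:
    - [-0.8,0,-0.6,0,1]
    - [-0.8,0,-0.6,0,1]

```text
time: 4.95
eef_pos: [0.8775, 0.0562, 0.551]
tcp_rot: [-0.002, 0.998, 0.004, 0.059]
contact_force: [-0.6, 0.8, -0.3]
opening: 0.999
finger_force: 0.0
```

send_rows:
  steps:
    - [-0.8,0,-0.6,0,1]
    - [-0.8,0,-0.6,0,1]

```text
time: 5.15
eef_pos: [0.8742, 0.0514, 0.5672]
tcp_rot: [-0.001, 0.997, 0.005, 0.072]
contact_force: [0.3, 0.3, -0.1]
opening: 0.997
finger_force: 0.0
```

send_rows:
  steps:
    - [-0.8,0,-0.6,0,1]
    - [-0.8,0,-0.6,0,1]
    - [-0.8,0,-0.6,0,1]
    - [-0.8,0,-0.6,0,1]
    - [-0.8,0,-0.6,0,1]
    - [-0.8,0,-0.6,0,1]

```text
time: 5.75
eef_pos: [0.8552, 0.0399, 0.6048]
tcp_rot: [-0.001, 0.996, 0.006, 0.086]
contact_force: [-0.1, -0.2, 0.3]
opening: 0.999
finger_force: 0.0
```

Run:
```python
from h import *
s=ctrl.get_state();print(s['eef_pos'],s['tcp_rot'],s['qpos'],s['time'])
```

```text
[0.85523872 0.03985617 0.60480676] [-0.00144787  0.99631992  0.00575782  0.08550653] [-0.07867631  0.79189324  0.20999992  0.02721534  1.96978034 -1.63967005] 5.75
```

send_rows:
  steps:
    - [-0.95,0.2,-0.3,0,1]
    - [-0.95,0.2,-0.3,0,1]

```text
time: 5.95
eef_pos: [0.8684, 0.0548, 0.5967]
tcp_rot: [-0.001, 0.995, 0.007, 0.1]
contact_force: [-0.4, 0.3, -0.0]
opening: 0.999
finger_force: 0.0
```

send_rows:
  steps:
    - [-0.95,0.2,-0.3,0,1]
    - [-0.95,0.2,-0.3,0,1]

```text
time: 6.15
eef_pos: [0.8799, 0.0692, 0.5898]
tcp_rot: [-0.002, 0.993, 0.008, 0.114]
contact_force: [0.0, -0.2, -0.6]
opening: 0.998
finger_force: 0.0
```

send_rows:
  steps:
    - [-0.95,0.2,-0.3,0,1]
    - [-0.95,0.2,-0.3,0,1]

```text
time: 6.35
eef_pos: [0.8889, 0.0815, 0.5874]
tcp_rot: [-0.002, 0.992, 0.009, 0.129]
contact_force: [-0.0, -0.6, 1.1]
opening: 0.997
finger_force: 0.0
```

send_rows:
  steps:
    - [-0.95,0.2,-0.3,0,1]
    - [-0.95,0.2,-0.3,0,1]

```text
time: 6.55
eef_pos: [0.8961, 0.0926, 0.5877]
tcp_rot: [-0.002, 0.99, 0.011, 0.144]
contact_force: [-0.1, -0.0, 0.4]
opening: 0.998
finger_force: 0.0
```

send_rows:
  steps:
    - [-0.95,0.2,-0.2,0,1]

```text
time: 6.65
eef_pos: [0.9036, 0.0984, 0.5868]
tcp_rot: [-0.002, 0.987, 0.012, 0.157]
contact_force: [-0.3, -0.2, 0.4]
opening: 1.001
finger_force: 0.0
```

send_rows:
  steps:
    - [-0.95,0.2,-0.2,0,1]

```text
time: 6.75
eef_pos: [0.911, 0.104, 0.5865]
tcp_rot: [-0.002, 0.985, 0.013, 0.171]
contact_force: [0.4, -0.0, -0.2]
opening: 1.0
finger_force: 0.0
```

Run:
```python
from h import *
s=ctrl.get_state();print(s['eef_pos'],s['tcp_rot'],s['qpos'],s['time'])
```

```text
[0.91095579 0.10399684 0.58649042] [-0.00162575  0.98524841  0.01341167  0.17059617] [-0.004115    0.82717364  0.21000722  0.02889309  1.76152188 -1.56782161] 6.75
```

send_rows:
  steps:
    - [-0.95,0,-0.2,0,1]

```text
time: 6.85
eef_pos: [0.9181, 0.1011, 0.5879]
tcp_rot: [-0.003, 0.983, 0.015, 0.184]
contact_force: [-0.5, 0.4, -0.5]
opening: 1.001
finger_force: 0.0
```

send_rows:
  steps:
    - [-0.95,0,-0.2,0,1]

```text
time: 6.95
eef_pos: [0.9248, 0.095, 0.5906]
tcp_rot: [-0.002, 0.98, 0.016, 0.197]
contact_force: [0.9, -0.3, 0.5]
opening: 0.998
finger_force: 0.0
```

send_rows:
  steps:
    - [-0.95,0,-0.15,0,1]

```text
time: 7.05
eef_pos: [0.9318, 0.0903, 0.5928]
tcp_rot: [-0.001, 0.977, 0.017, 0.211]
contact_force: [0.2, 0.5, 0.1]
opening: 1.003
finger_force: 0.0
```

send_rows:
  steps:
    - [-0.95,0,-0.15,0,1]

```text
time: 7.15
eef_pos: [0.9383, 0.0863, 0.5953]
tcp_rot: [-0.001, 0.974, 0.018, 0.224]
contact_force: [-0.3, 0.0, -0.4]
opening: 1.001
finger_force: 0.0
```

send_rows:
  steps:
    - [-0.95,0,-0.1,0,1]

```text
time: 7.25
eef_pos: [0.9452, 0.0828, 0.5977]
tcp_rot: [-0.001, 0.971, 0.02, 0.238]
contact_force: [-0.7, 0.0, -0.2]
opening: 1.002
finger_force: 0.0
```

send_rows:
  steps:
    - [-0.95,0,-0.1,0,1]

```text
time: 7.35
eef_pos: [0.9516, 0.0796, 0.6]
tcp_rot: [-0.002, 0.968, 0.021, 0.251]
contact_force: [-0.3, 0.6, -0.8]
opening: 1.002
finger_force: 0.0
```

Run:
```python
from h import *
s=ctrl.get_state();print(s['eef_pos'],s['tcp_rot'],s['qpos'],s['time']);print(R.from_quat(s['tcp_rot']).as_matrix().round(3))
# pegs heads from top, bin etc
for p in [(240,161),(290.4,161),(342,161)]: print(onz("top",p,.205).round(4))
```

```text
[0.95163028 0.07956856 0.60002299] [-0.00151579  0.96784791  0.02086037  0.25066504] [-0.03752223  0.83018418  0.21073896  0.05936249  1.59527431 -1.59466955] 7.35
[[-0.874 -0.013  0.485]
 [ 0.008  0.999  0.041]
 [-0.485  0.04  -0.873]]
[0.6326 0.0964 0.205 ]
[ 0.6322 -0.0119  0.205 ]
[ 0.6319 -0.1221  0.205 ]
```

```bash
cat >> h.py <<'E'
def go(*targets):
    s=ctrl.get_state();M=R.from_quat(s["tcp_rot"]).as_matrix()
    for t in targets: print(t,"->",(M.T@(np.array(t)-s["eef_pos"])).round(4))
def tcp(s_,y,off=0): # TCP target for grasp point at s_ along peg axis, off normal (toward header +)
    M=R.from_quat(ctrl.get_state()["tcp_rot"]).as_matrix()
    g=np.array([.697,y,.092])+s_*np.array([-.5,0,.866])+off*np.array([.866,0,.5])
    return g+.011*M[:,2]
E
python3 - <<'E'
from h import *
go((.6,.085,.47),tcp(.245,.0965,-.003))
E
```

```text
(0.6, 0.085, 0.47) -> [ 0.3706  0.005  -0.0568]
[0.57723863 0.09695253 0.2930619 ] -> [0.4764 0.0102 0.0872]
```

send_rows:
  steps:
    - [0.37,0.005,-0.057,0,0]
    - [0.37,0.005,-0.057,0,0]
    - [0.37,0.005,-0.057,0,0]
    - [0.37,0.005,-0.057,0,0]
    - [0.37,0.005,-0.057,0,0]
    - [0.37,0.005,-0.057,0,0]
    - [0.37,0.005,-0.057,0,0]
    - [0.476,0.01,0.087,0,0]
    - [0.476,0.01,0.087,0,0]
    - [0.476,0.01,0.087,0,0]
    - [0.476,0.01,0.087,0,0]
    - [0.476,0.01,0.087,0,0]

```text
time: 8.55
eef_pos: [0.5729, 0.0974, 0.2887]
tcp_rot: [-0.002, 0.969, 0.021, 0.247]
contact_force: [-0.5, 0.3, -0.4]
opening: 0.5
finger_force: 0.0
```

Run:
```python
from h import *
s=ctrl.get_state();print(s['eef_pos'],s['tcp_rot'],s['opening'],s['time'])
cv2.imwrite("pics/w1.png",ctrl.read_camera("wrist")[:,:,::-1])
y=.0965
for p in [(.632,y,.2046),(.632,-.012,.2046),(.697,y,.1)]: print(proj("wrist",np.array(p),s).round(1))
```

```text
[0.57287191 0.09739797 0.28873235] [-0.00172356  0.9688797   0.02096784  0.24663639] 0.5002976114732526 8.55
[303.7 257.2]
[110.2 261.2]
[300.8 220.7]
```

View pics/w1.png

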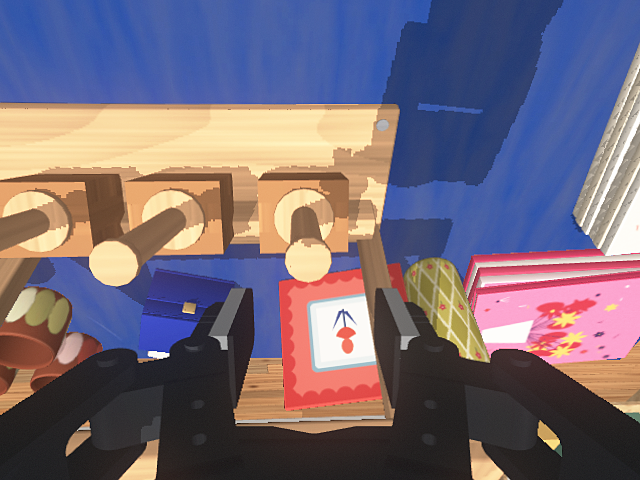

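Run:
```python
from h import *
go(tcp(.15,.0985,-.002),tcp(.098,.0985,-.002))
```

```text
[0.62545638 0.09896086 0.21121143] -> [-0.0136 -0.0025  0.0907]
[0.65145638 0.09896086 0.16617943] -> [-0.0152 -0.0046  0.1426]
```

send_rows:
  steps:
    - [-0.0136,-0.0025,0,0,0]
    - [-0.0136,-0.0025,0.045,0,0]
    - [-0.0136,-0.0025,0.09,0,0]
    - [-0.0145,-0.0035,0.116,0,0]
    - [-0.0152,-0.0046,0.142,0,0]
    - [-0.0152,-0.0046,0.142,0,0]

```text
time: 9.2
eef_pos: [0.6582, 0.0979, 0.1739]
tcp_rot: [-0.001, 0.969, 0.021, 0.247]
contact_force: [-0.4, 0.0, -0.5]
opening: 0.5
finger_force: 0.0
```

send_rows:
  steps:
    - [0,0.004,0,0,0]
    - [0,0.008,0,0,0]
    - [0,0.01,0,0,0]
    - [0,0.01,0,0,0]

```text
time: 9.6
eef_pos: [0.659, 0.1078, 0.18]
tcp_rot: [-0.002, 0.968, 0.02, 0.252]
contact_force: [-0.4, -3.3, 0.6]
opening: 0.5
finger_force: 2.0
```

send_rows:
  steps:
    - [0,0.002,0,0,0]
    - [0,0.004,0,0,0]
    - [0,0.004,0,0,0]

```text
time: 9.9
eef_pos: [0.6592, 0.1087, 0.18]
tcp_rot: [-0.003, 0.968, 0.017, 0.252]
contact_force: [-1.6, -15.5, 2.2]
opening: 0.499
finger_force: 7.6
```

Run:
```python
from h import *
s=ctrl.get_state();print(s)
```

```text
{'time': 9.9, 'qpos': array([-1.16717954e-03,  1.07754655e-01,  1.95811026e+00,  6.61696931e-02,
        5.68054898e-01, -1.62402212e+00]), 'dq': array([-0.00439355, -0.00081702, -0.00049381,  0.01277486,  0.00079826,
       -0.00161076]), 'joint_efforts': array([  9.90220606, -30.720191  , -27.0222348 ,   1.94867134,
        -0.90407018,   0.15697631]), 'eef_pos': array([0.65918861, 0.10871442, 0.17999696]), 'tcp_rot': array([-0.00266494,  0.96768487,  0.01739413,  0.25154789]), 'contact_force': array([ -1.63117567, -15.45613756,   2.1603085 ]), 'wrist_torque': array([-1.90814396,  0.23158098, -0.93542842]), 'finger_force': 7.64723539352417, 'opening': 0.49941414929366074}
```

send_rows:
  steps:
    - [0.005,-0.006,0,0,0]
    - [0.01,-0.015,0,0,0]
    - [0.01,-0.02,0,0,0]
    - [0.01,-0.023,0,0,0]
    - [0.01,-0.023,0,0,0]

```text
time: 10.4
eef_pos: [0.6487, 0.0911, 0.1716]
tcp_rot: [-0.002, 0.968, 0.022, 0.249]
contact_force: [-2.7, 5.2, 2.1]
opening: 0.499
finger_force: 2.6
```

send_rows:
  steps:
    - [0,-0.002,0,0,0]
    - [0,-0.004,0,0,0]
    - [0,-0.004,0,0,0]

```text
time: 10.7
eef_pos: [0.6486, 0.0905, 0.1715]
tcp_rot: [-0.002, 0.968, 0.025, 0.248]
contact_force: [-0.4, 16.3, 0.8]
opening: 0.501
finger_force: 8.7
```

send_rows:
  steps:
    - [0,0.008,0,0,0]
    - [0,0.008,-0.05,0,0]
    - [0,0.008,-0.09,0,0]
    - [0,-0.042,-0.095,0,0]
    - [0,-0.09,-0.095,0,0]
    - [0,-0.101,-0.095,0,0]
    - [0,-0.101,-0.05,0,0]
    - [0,-0.101,-0.005,0,0]
    - [0,-0.101,-0.005,0,0]

```text
time: 11.6
eef_pos: [0.6457, -0.0146, 0.1626]
tcp_rot: [-0.001, 0.97, 0.023, 0.242]
contact_force: [-0.9, -0.2, -0.7]
opening: 0.5
finger_force: 0.0
```

send_rows:
  steps:
    - [0,0.004,0,0,0]
    - [0,0.007,0,0,0]
    - [0,0.01,0,0,0]
    - [0,0.01,0,0,0]

```text
time: 12.0
eef_pos: [0.649, -0.0051, 0.1753]
tcp_rot: [-0.002, 0.968, 0.021, 0.252]
contact_force: [-0.5, -0.3, 0.3]
opening: 0.497
finger_force: 0.0
```

send_rows:
  steps:
    - [0,0.002,0,0,0]
    - [0,0.004,0,0,0]
    - [0,0.004,0,0,0]

```text
time: 12.3
eef_pos: [0.6488, -0.0023, 0.1737]
tcp_rot: [-0.002, 0.968, 0.02, 0.251]
contact_force: [-1.5, -2.5, 1.2]
opening: 0.495
finger_force: 1.3
```

send_rows:
  steps:
    - [0,0.002,0,0,0]
    - [0,0.004,0,0,0]
    - [0,0.004,0,0,0]

```text
time: 12.6
eef_pos: [0.6491, -0.0015, 0.1737]
tcp_rot: [-0.002, 0.968, 0.017, 0.251]
contact_force: [-3.7, -14.1, 3.2]
opening: 0.501
finger_force: 7.2
```

Middle is firm to the left. Now right.

send_rows:
  steps:
    - [0,-0.006,0,0,0]
    - [0,-0.015,0,0,0]
    - [0,-0.02,0,0,0]
    - [0,-0.023,0,0,0]
    - [0,-0.023,0,0,0]

```text
time: 13.1
eef_pos: [0.6482, -0.0189, 0.1713]
tcp_rot: [-0.002, 0.968, 0.023, 0.249]
contact_force: [-0.3, 5.0, 0.3]
opening: 0.497
finger_force: 2.7
```

send_rows:
  steps:
    - [0,-0.002,0,0,0]
    - [0,-0.004,0,0,0]
    - [0,-0.004,0,0,0]

```text
time: 13.4
eef_pos: [0.6481, -0.0194, 0.1712]
tcp_rot: [-0.002, 0.968, 0.026, 0.248]
contact_force: [1.5, 17.5, 0.7]
opening: 0.498
finger_force: 8.3
```

send_rows:
  steps:
    - [0,0.008,0,0,0]
    - [0,0.008,-0.05,0,0]
    - [0,0.008,-0.09,0,0]
    - [0,-0.042,-0.095,0,0]
    - [0,-0.09,-0.095,0,0]
    - [0,-0.099,-0.095,0,0]
    - [0,-0.099,-0.05,0,0]
    - [0,-0.099,-0.005,0,0]
    - [0,-0.099,-0.005,0,0]

```text
time: 14.3
eef_pos: [0.6447, -0.1216, 0.1623]
tcp_rot: [-0.001, 0.97, 0.024, 0.242]
contact_force: [-0.8, 0.9, -1.7]
opening: 0.501
finger_force: 0.0
```

send_rows:
  steps:
    - [0,0.004,0,0,0]
    - [0,0.007,0,0,0]
    - [0,0.012,0,0,0]
    - [0,0.012,0,0,0]

```text
time: 14.7
eef_pos: [0.6481, -0.1113, 0.1755]
tcp_rot: [-0.002, 0.968, 0.02, 0.251]
contact_force: [-0.2, -0.4, -0.2]
opening: 0.502
finger_force: 0.1
```

send_rows:
  steps:
    - [0,0.002,0,0,0]
    - [0,0.003,0,0,0]
    - [0,0.003,0,0,0]

```text
time: 15.0
eef_pos: [0.6475, -0.1087, 0.1732]
tcp_rot: [-0.002, 0.968, 0.021, 0.25]
contact_force: [0.1, 0.4, -0.2]
opening: 0.499
finger_force: 0.1
```

send_rows:
  steps:
    - [0,0.002,0,0,0]
    - [0,0.003,0,0,0]
    - [0,0.003,0,0,0]

```text
time: 15.3
eef_pos: [0.6474, -0.1057, 0.1728]
tcp_rot: [-0.002, 0.968, 0.021, 0.249]
contact_force: [0.4, 0.4, 0.1]
opening: 0.502
finger_force: 0.3
```

send_rows:
  steps:
    - [0,-0.006,0,0,0]
    - [0,-0.012,0,0,0]
    - [0,-0.016,0,0,0]
    - [0,-0.02,0,0,0]
    - [0,-0.024,0,0,0]
    - [0,-0.026,0,0,0]
    - [0,-0.028,0,0,0]
    - [0,-0.028,0,0,0]

```text
time: 16.1
eef_pos: [0.6478, -0.134, 0.1717]
tcp_rot: [-0.002, 0.968, 0.021, 0.249]
contact_force: [0.3, -0.0, -0.2]
opening: 0.5
finger_force: 0.1
```

send_rows:
  steps:
    - [0,0.0065,0,0,0]
    - [0,0.013,0,0,0]
    - [0,0.013,0,0,-1]
    - [0,0.013,0,0,-1]
    - [0,0.013,0,0,-1]
    - [0,0.013,0,0,-1]
    - [0,0.013,0,0,-1]
    - [0,0.013,0,0,-1]
  squeeze: 50

```text
time: 16.9
eef_pos: [0.6475, -0.1208, 0.172]
tcp_rot: [-0.002, 0.968, 0.021, 0.249]
contact_force: [0.3, 0.7, -0.7]
opening: 0.265
finger_force: 85.8
```

Run:
```python
from h import *
s=ctrl.get_state();print(s['eef_pos'],s['opening'],s['finger_force'],s['contact_force'])
p=s['eef_pos'];a=np.array([-.5,0,.866]);go(tuple(p+.02*a),tuple(p+.08*a),tuple(p+.125*a))
```

```text
[ 0.64752735 -0.12076907  0.1720129 ] 0.26491669035711446 85.78325897455215 [ 0.34462756  0.73193481 -0.74314194]
(np.float64(0.637527348261664), np.float64(-0.12076906984270432), np.float64(0.18933289588140995)) -> [ 0.0004  0.0008 -0.02  ]
(np.float64(0.607527348261664), np.float64(-0.12076906984270432), np.float64(0.24129289588140995)) -> [ 0.0016  0.0033 -0.0799]
(np.float64(0.585027348261664), np.float64(-0.12076906984270432), np.float64(0.28026289588140996)) -> [ 0.0025  0.0052 -0.1249]
```

Gripped (opening ≈22 mm). Draw out along the axis.

send_rows:
  steps:
    - [0,0.0005,-0.01,0,-1]
    - [0.0005,0.001,-0.025,0,-1]
    - [0.001,0.002,-0.045,0,-1]
    - [0.0015,0.003,-0.07,0,-1]
    - [0.002,0.004,-0.1,0,-1]
    - [0.0025,0.005,-0.125,0,-1]
    - [0.0025,0.005,-0.125,0,-1]

```text
time: 17.6
eef_pos: [0.5854, -0.1218, 0.2857]
tcp_rot: [-0.002, 0.967, 0.019, 0.253]
contact_force: [1.2, -0.7, -0.7]
opening: 0.265
finger_force: 85.7
```

Run:
```python
from h import *
s=ctrl.get_state();print(s['eef_pos'],s['tcp_rot'],s['opening'],s['finger_force'],s['contact_force'])
cv2.imwrite("pics/w2.png",ctrl.read_camera("wrist")[:,:,::-1])
cv2.imwrite("pics/s2.png",ctrl.read_camera("scene")[:,:,::-1])
```

```text
[ 0.5853728  -0.12178347  0.28574014] [-0.00204516  0.96732116  0.01875599  0.25285135] 0.2651009880543466 85.72281064465642 [ 1.2231363  -0.67312222 -0.6518331 ]
```

View pics/s2.png

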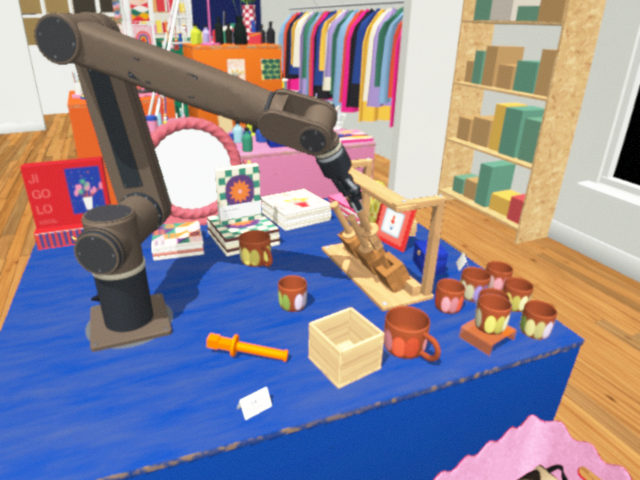

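Run:
```python
from h import *
c=np.mean([onz("top",p,.1) for p in [(409.6,238.1),(465.4,224.6),(474.2,275.8),(418.5,286.9)]],0);print(c)
x,y=c[0]+.027-.077,c[1]
go((.53,-.15,.32),(x,y,.31),(x,y,.15))
```

```text
[ 0.43979308 -0.34862045  0.1       ]
(0.53, -0.15, 0.32) -> [ 0.0288 -0.0267 -0.0618]
(np.float64(0.3897930809714805), np.float64(-0.34862044709463885), 0.31) -> [ 0.155  -0.2236 -0.1289]
(np.float64(0.3897930809714805), np.float64(-0.34862044709463885), 0.15) -> [ 0.2324 -0.2298  0.0111]
```

View pics/w2.png

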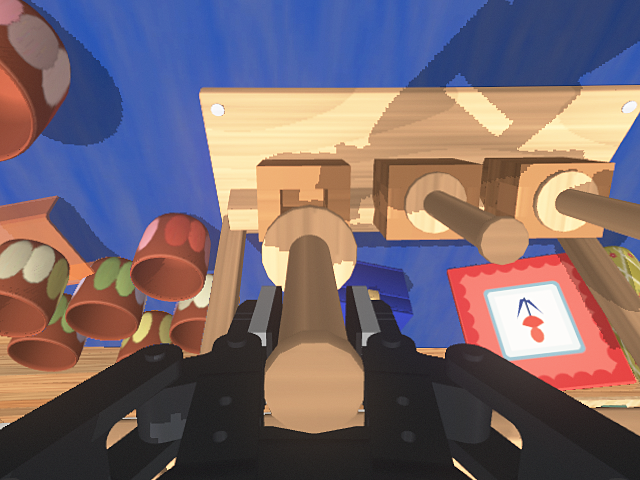

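The picture shows the peg in the fingers, head at (315,375), and its socket empty at (303,190). Carry it to above the bin.

send_rows:
  steps:
    - [0.029,-0.027,-0.062,0,-1]
    - [0.029,-0.027,-0.062,0,-1]
    - [0.06,-0.075,-0.08,0,-1]
    - [0.09,-0.12,-0.095,0,-1]
    - [0.12,-0.165,-0.11,0,-1]
    - [0.14,-0.2,-0.12,0,-1]
    - [0.155,-0.224,-0.129,0,-1]
    - [0.155,-0.224,-0.129,0,-1]
    - [0.155,-0.224,-0.129,0,-1]

```text
time: 18.6
eef_pos: [0.3948, -0.3459, 0.3107]
tcp_rot: [0.004, 0.969, 0.022, 0.245]
contact_force: [0.5, 0.4, -1.2]
opening: 0.264
finger_force: 85.8
```

Run:
```python
from h import *
s=ctrl.get_state();print(s['eef_pos'],s['tcp_rot'],s['qpos'],s['opening'],s['finger_force'])
M=R.from_quat(s['tcp_rot']).as_matrix();print(M.round(3))
cv2.imwrite("pics/t3.png",ctrl.read_camera("top")[:,:,::-1])
a=ctrl.read_camera("wrist")[:,:,::-1];b=ctrl.read_camera("scene")[:,:,::-1]
cv2.imwrite("pics/m3.png",np.hstack([cv2.resize(a,(400,300)),cv2.resize(b[150:450,200:500],(300,300))]))
```

```text
[ 0.39482165 -0.34585541  0.31073528] [0.00379345 0.96923268 0.02173285 0.24515568] [-1.12835343 -0.25725902  2.04964158  0.49863193  1.20658543 -2.838459  ] 0.26449163472695447 85.84837317510392
[[-0.88  -0.003  0.475]
 [ 0.018  0.999  0.04 ]
 [-0.475  0.044 -0.879]]
```

View pics/m3.png

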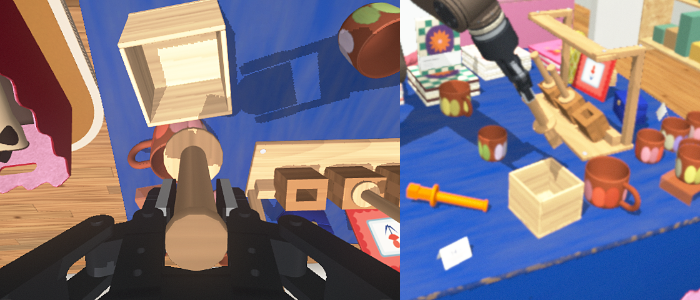

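send_rows:
  steps:
    - [0,0,0,8,-1]
    - [0,0,0,16,-1]
    - [0.005,-0.001,0.009,24,-1]
    - [0.02,-0.002,0.035,30,-1]
    - [0.035,-0.004,0.06,30,-1]
    - [0.05,-0.006,0.087,30,-1]
    - [0.06,-0.007,0.104,30,-1]
    - [0.06,-0.007,0.104,30,-1]

```text
time: 19.55
eef_pos: [0.3919, -0.3442, 0.1886]
tcp_rot: [0.253, 0.936, 0.086, 0.23]
contact_force: [0.6, -0.7, -2.1]
opening: 0.258
finger_force: 85.8
```

Run:
```python
from h import *
s=ctrl.get_state();print(s['eef_pos'],s['qpos'],s['opening'],s['contact_force'])
go((.3898,-.3486,.148))
M=R.from_quat(s['tcp_rot']).as_matrix();print(M.round(3))
a=ctrl.read_camera("wrist")[:,:,::-1];b=ctrl.read_camera("scene")[:,:,::-1]
cv2.imwrite("pics/m4.png",np.hstack([cv2.resize(a,(400,300)),cv2.resize(b[250:400,270:420],(300,300))]))
```

```text
[ 0.39193595 -0.34420086  0.18858088] [-1.13296689 -0.1390803   2.18097952  0.56219821  0.9985648  -2.46174192] 0.25810605628901717 [ 0.64832715 -0.74833656 -2.10194046]
(0.3898, -0.3486, 0.148) -> [ 0.015  -0.016   0.0345]
[[-0.766  0.434  0.474]
 [ 0.513  0.857  0.045]
 [-0.386  0.278 -0.88 ]]
```

View pics/m4.png

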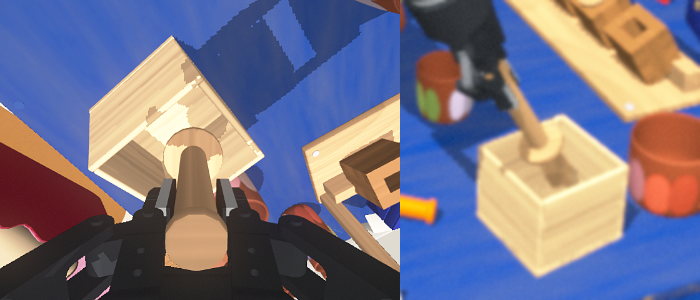

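send_rows:
  steps:
    - [0.005,-0.005,0.011,0,-1]
    - [0.01,-0.01,0.022,0,-1]
    - [0.013,-0.014,0.029,0,-1]
    - [0.013,-0.014,0.029,0,-1]

```text
time: 20.05
eef_pos: [0.3894, -0.3511, 0.1562]
tcp_rot: [0.254, 0.935, 0.085, 0.231]
contact_force: [0.3, 0.5, -1.3]
opening: 0.264
finger_force: 85.8
```

send_rows:
  steps:
    - [0.001,-0.001,0.003,0,-1]
    - [0.002,-0.002,0.005,0,-1]
    - [0.002,-0.002,0.005,0,-1]

```text
time: 20.35
eef_pos: [0.39, -0.3524, 0.1523]
tcp_rot: [0.254, 0.935, 0.083, 0.232]
contact_force: [-0.5, -0.5, -1.2]
opening: 0.267
finger_force: 85.8
```

send_rows:
  steps:
    - [0.005,-0.003,0,0,-1]
    - [0.01,-0.006,0,0,-1]
    - [0.01,-0.006,0,0,-1]

```text
time: 20.65
eef_pos: [0.3794, -0.3524, 0.1468]
tcp_rot: [0.254, 0.935, 0.084, 0.233]
contact_force: [0.7, 0.4, -0.6]
opening: 0.266
finger_force: 84.7
```

send_rows:
  steps:
    - [0,0,0,0,-0.2]
    - [0,0,0,0,-0.2]
    - [0,0,0,0,0]
    - [0,0,0,0,0]
    - [0,0,0,0,0]
    - [0,0,0,0,0]

```text
time: 21.25
eef_pos: [0.3799, -0.3524, 0.1469]
tcp_rot: [0.253, 0.935, 0.083, 0.232]
contact_force: [0.4, 0.5, 0.3]
opening: 0.498
finger_force: 0.4
```

Run:
```python
from h import *
s=ctrl.get_state();print(s['eef_pos'],s['qpos'],s['opening'],s['contact_force'])
a=ctrl.read_camera("wrist")[:,:,::-1];b=ctrl.read_camera("scene")[:,:,::-1]
cv2.imwrite("pics/m5.png",np.hstack([cv2.resize(a,(400,300)),cv2.resize(b[240:400,270:430],(300,300))]))
```

```text
[ 0.3798599  -0.35238707  0.1468871 ] [-1.16580067 -0.08242296  2.21629844  0.60118773  0.92970895 -2.55527102] 0.49808134908128815 [0.376686   0.50228221 0.25262327]
```

View pics/m5.png

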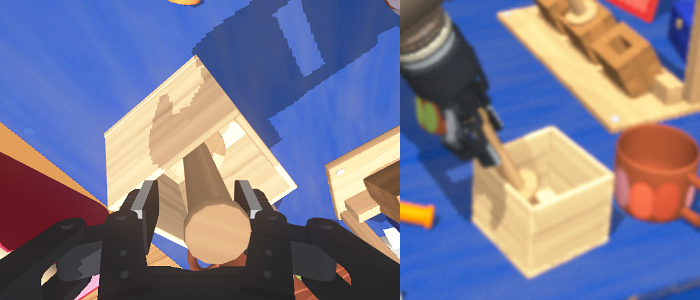

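send_rows:
  steps:
    - [0,0.004,0,0,0.3]
    - [0,0.006,0,0,0.4]
    - [0,0.006,0,0,0.4]
    - [0,0.006,-0.02,0,0.4]
    - [0,0.006,-0.045,0,0.4]
    - [0,0.006,-0.08,0,0.4]
    - [0,0.006,-0.12,0,0.4]
    - [0,0.006,-0.16,0,0.4]
    - [0,0.006,-0.18,0,0.4]
    - [0,0.006,-0.18,0,0.4]
    - [0,0.006,-0.18,0,0.4]

```text
time: 22.45
eef_pos: [0.2966, -0.354, 0.3062]
tcp_rot: [0.254, 0.935, 0.083, 0.232]
contact_force: [0.4, -0.2, 0.4]
opening: 0.7
finger_force: 0.0
```

Run:
```python
from h import *
s=ctrl.get_state();print(s['eef_pos'],s['opening'],s['contact_force'])
a=ctrl.read_camera("wrist")[:,:,::-1];b=ctrl.read_camera("scene")[:,:,::-1]
cv2.imwrite("pics/m6.png",np.hstack([cv2.resize(a,(400,300)),cv2.resize(b[150:400,230:480],(300,300))]))
```

```text
[ 0.29658406 -0.35398908  0.30616419] 0.6998202859384504 [ 0.3766032  -0.17548412  0.41715835]
```

View pics/m6.png

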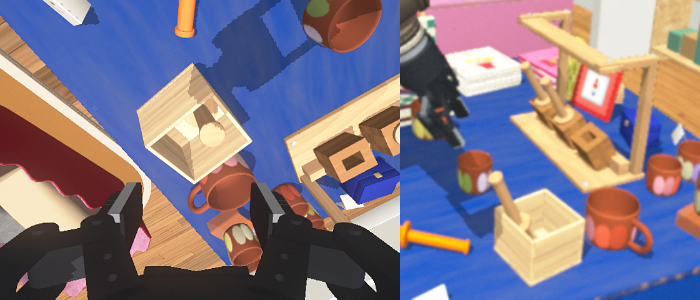

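The peg stands in the bin, head up at (497,178) in the right half and leaning on the near wall. The gripper is clear, the two firm pegs are still in the stand, and the crockery has not moved.

```bash
python3 -c "
from plant import ctrl
print(ctrl.sign_off())"
```

```text
the job is handed in; nothing more can be done
None
```

The right peg was the loose one (left and middle held firm both ways); I drew it out and it now stands head up in the repair bin, leaning on the near wall, and the job is handed in at about 22.5 s of the 72 s allowed.

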